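# Sweep the offcuts off the grinding plate

## Task

Push the three short solid steel offcuts across the grinding plate with the fingers and over its side edge into the open scrap tray, so that all three end up lying in the tray. Do not pick any of them up. Leave the finished bushing standing where it is on the plate, and do not disturb the wire wheel and the tin on the bench.

Things in the scene. Friction and masses are not known exactly. Their poses are not given: they have to be found in the camera images.
- plate: Fixed dark steel grinding plate on the bench, 250 mm (its x) by 300 mm (its y), top face flat and 45 mm above its origin (the centre of its underside, on the bench). The tray stands along one of its two y ends (its +y or -y side, varies), the closed plywood case (box) along the other. The three offcuts and the bushing stand on it side by side in four lanes about 62 mm apart along its x (in any order), within 50 mm of its middle along y.
- tray: Fixed open scrap tray of bare sheet metal, 250 mm (its x) by 120 mm (its y), walls 36 mm high and 3 mm thick, floor 3 mm thick; origin at the centre of its underside, on the bench. Its axes are parallel to the plate's and its centre is 213 mm from the plate's along the plate's +y or -y: it stands 3 mm off the plate's edge, with its rim 9 mm below the plate's top.
- box: Fixed closed flat plywood case, 252 mm by 122 mm, 36 mm high, with the same spacing at the plate's other end. Not part of the job. Origin at the centre of its underside.
- round_slug: Offcut: short slug of round steel bar, 28 mm diameter, about 0.1 kg. Its origin is its centre. It lies loose on the plate, 20 mm high, so its centre starts 10 mm above the plate's top; it slides when pushed low from the side and tips over the plate's edge into the tray.
- square_slug: Offcut: short piece of square steel bar, 26 by 26 mm, about 0.1 kg, any yaw. Its origin is its centre. It lies loose on the plate, 20 mm high, so its centre starts 10 mm above the plate's top; it slides when pushed low from the side and tips over the plate's edge into the tray.
- hex_slug: Offcut: short piece of hexagon steel bar, 30 mm across flats, about 0.12 kg, any yaw. Its origin is its centre. It lies loose on the plate, 20 mm high, so its centre starts 10 mm above the plate's top; it slides when pushed low from the side and tips over the plate's edge into the tray.
- bushing: Finished steel bushing, to be left alone: stands loose on its 32 mm diameter, 6 mm thick flange on the plate, with a 22 mm diameter barrel above; 46 mm high. Origin at the centre of its underside.
- wire_wheel: Bystander: brass wire wheel lying flat on the bench, off one end of the row of tray, plate and box, 74 mm diameter, 25 mm high. Origin at the centre of its underside.
- tin: Bystander: closed plain metal tin standing on the bench, off one end of the row of tray, plate and box, 60 mm diameter, 70 mm high. Origin at the centre of its underside.
Not all that is in view belongs to the job. Leave any red look-alike of the square_slug alone.

How it is judged:
By the outcome, as a careful person would: the job done as asked, in the order asked, and still so for the second after the job is handed in, with the robot touching nothing.
It also fails if it takes over 48 s, if anything falls off the work surface, if the arm or the gripper's body presses on something with over 40 N, if the wrist force passes 120 N, or if a joint passes its speed limit or range.

## Robot

A 6-joint arm with a two-finger parallel gripper is mounted at the origin on the work surface. World frame = base frame: x ahead of the robot, y to its left, z up, the work surface at z = 0. Lengths are in m, angles in rad, forces in N, time in s.
With the tool pointing down it reaches from about 0.375 to 0.9 m from the base axis. Payload 3.1 kg.
Tool frame: the origin (TCP) lies at the very end of the fingers, on their centre line; the grasp point (between the pads) lies 19 mm behind it; y points along the fingers, x is the direction in which the jaws open and shut, and the axes are right-handed (so a half turn about y gives the same grasp; the last joint's range is limited). The gripper opens to 87 mm and grips with 3 to 60 N. Pads are 19 mm wide; open, the fingers measure 117 mm over their backs; the gripper's body (75 mm by 190 mm) begins 51 mm behind the grasp point.
Start: joints at [-1.389, 0.527, 1.433, -0, 1.181, -0.178], TCP at [0.221, -0.585, 0.223] pointing down, gripper open.
Joint ranges: [-3.08, 3.08], [-0.75, 2.2], [0.22, 2.44], [-1.43, 4.57], [0, 2.65], [-2.85, 2.85]. Speed limits (rad/s): [2.79, 2.79, 3.14, 3.14, 3.14, 3.14].

## Interface

Orientations are given as a unit quaternion [x, y, z, w].
In Python, from rig import robot gives the robot as it stands.
- The arm moves only by the shell command python3 -m creep 'ROWS' [FORCE]. ROWS is JSON, a list of rows, each a list of 3 entries, a list of its own where there are three numbers: the shift along the tool's x, y, z in mm, then the turn about the tool's y in rad, then the opening, from 0 (shut) to 1 (fully open). A call has 1 to 8 rows; each row shifts and turns the commanded pose from where the row before left it, along the tool's axes as they then stand; what a row does not reach is not made up. A row lasts 1/10 s, in which the tool goes at most 50 mm and 8.59 degrees, less where a joint would pass 70% of its speed; a pose out of reach is approached as far as the arm can. A call with a gripper value outside its range is refused whole. The fingers move at their own pace and stop on an object; FORCE is the grip in N (left out, the last holds). Time passes only in rows, so rows that do not move let the fingers close. It gives the time, the measured TCP pose, the force and the opening at its end, in the units of the state.
- robot.get_obs(): the state, without advancing time (a new reading comes with each control period).
- robot.camera(name): name is "scene" or "top" or "wrist"; returns a dict with "pixels" (400x640x3 uint8, red, green, blue), "fx", "fy", "cx", "cy" (pixels), "position" and "rotation" of the camera in the world. Camera axes: x right, y up, looking along -z (the intrinsics and any distortion apply to the point x, -y, -z); pixel columns grow to the right and rows downward; lengths in m; the calibration is good to about 2 mm. A picture is of the moment at which its call begins. There is no depth.
- robot.hand_in(): hands the job in, once; it reports no verdict.
The state is a dict: "time": time; "q": joint angles; "joint_velocities": joint speeds; "joint_torque": joint torques, N m; "position": TCP position; "tool_rot": TCP orientation; "ft_force": force on the tool from outside, world axes, zero at the start; "moment": the same for the moment, N m; "grip_width": finger opening in m.
Only numpy, scipy, OpenCV 4.12 (cv2) and the standard library are available. Lean on these libraries where they do the work, as an engineer would, in place of code of your own. Each camera call takes 0.05 s, during which the arm holds its last target.

## Working session

There is one attempt and no reset: what is moved stays moved. The work goes in short steps, Python scripts to look and compute and a shell command to move; the robot and the scene stay as the last step left them, time stands still between calls to the robot, and variables do not carry over. Pictures are saved under pics/ and viewed, and the job is handed in when it is done.

```bash
ls; mkdir -p pics; python3 - <<'E'
from rig import robot
import cv2
o=robot.get_obs()
for k,v in o.items(): print(k,v)
for n in ["scene","top","wrist"]:
    c=robot.camera(n)
    print(n,{k:v for k,v in c.items() if k!="pixels"})
    cv2.imwrite(f"pics/{n}0.png",c["pixels"][:,:,::-1])
E
```

```text
pics
time 0.0
q [-1.38849601e+00  5.28433169e-01  1.43390649e+00 -3.41438525e-06
  1.18138458e+00 -1.78508272e-01]
joint_velocities [-0.00222261 -0.00081747  0.00099805 -0.00168965  0.00069902 -0.00091758]
joint_torque [ 1.69291252e-04 -4.40045285e+01 -1.76594263e+01  6.32893690e-02
  5.82353398e-02 -1.58233565e-04]
position [ 0.22053143 -0.5840185   0.22159057]
tool_rot [-0.58106811  0.40270604 -0.40163666  0.5821303 ]
ft_force [ 0.61419417 -0.86464003  0.20850519]
moment [-0.0215991   0.05844257  0.01408975]
grip_width 0.08684687751877093
scene {'fx': 405.483483049616, 'fy': 405.483483049616, 'cx': 315.1902713507492, 'cy': 200.80160932272145, 'position': array([ 1.02846345, -0.20771531,  0.87241869]), 'rotation': array([0.24402461, 0.1585703 , 0.51211391, 0.80811311])}
top {'fx': 403.71601217008754, 'fy': 403.71601217008754, 'cx': 319.32148353634705, 'cy': 209.7163355228135, 'position': array([0.42554208, 0.00406963, 1.27326604]), 'rotation': array([-0.03135687,  0.02522976,  0.71297581, -0.70003264])}
wrist {'fx': 280.1770753519146, 'fy': 280.1770753519146, 'cx': 322.3674448151953, 'cy': 194.9093243130159, 'position': array([ 0.28998656, -0.55983207,  0.38307127]), 'rotation': array([-0.1101456 ,  0.07737221, -0.56388943,  0.81480684])}
```

View pics/scene0.png

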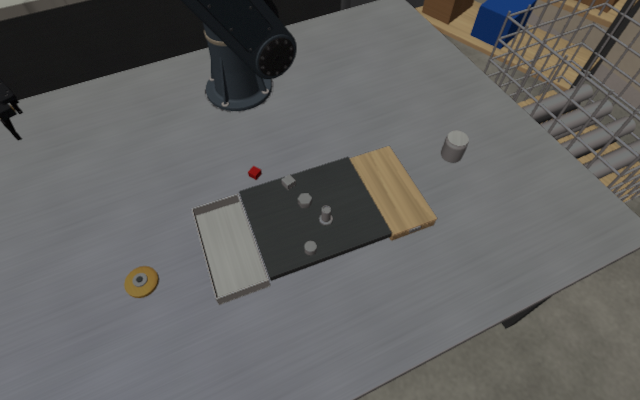

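View pics/top0.png

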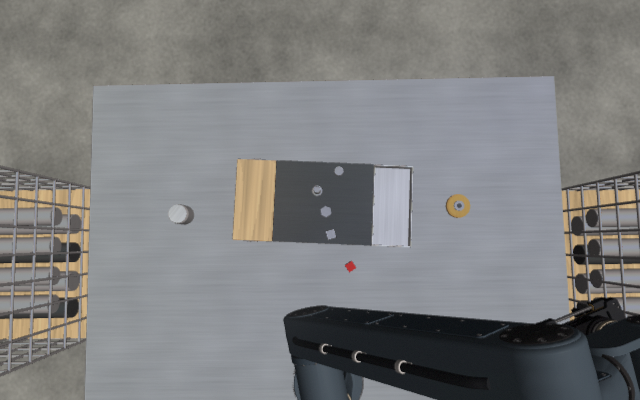

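View pics/wrist0.png

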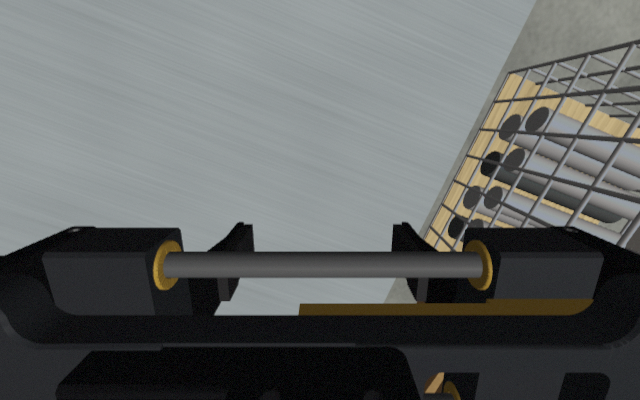

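```bash
cat > h.py <<'E'
import numpy as np, cv2
from scipy.spatial.transform import Rotation as R
from rig import robot
def ray(c,u,v):
    d=np.array([(u-c["cx"])/c["fx"],-(v-c["cy"])/c["fy"],-1.])
    return np.array(c["position"]),R.from_quat(c["rotation"]).apply(d)
def at(c,u,v,z):
    p,d=ray(c,u,v); return p+d*(z-p[2])/d[2]
def proj(c,P):
    q=R.from_quat(c["rotation"]).inv().apply(np.array(P)-c["position"])
    return c["cx"]-c["fx"]*q[0]/q[2], c["cy"]+c["fy"]*q[1]/q[2]
def crop(c,name,x0,y0,x1,y1,s):
    im=c["pixels"][y0:y1,x0:x1,::-1]
    cv2.imwrite(name,cv2.resize(im,None,fx=s,fy=s,interpolation=cv2.INTER_CUBIC))
E
python3 - <<'E'
from h import *
o=robot.get_obs(); print(R.from_quat(o["tool_rot"]).as_matrix().round(3))
c=robot.camera("top"); crop(c,"pics/top1.png",225,150,425,280,4)
c=robot.camera("scene"); crop(c,"pics/scene1.png",185,140,445,305,3)
E
```

```text
[[ 0.353 -0.     0.936]
 [-0.936  0.002  0.353]
 [-0.002 -1.     0.   ]]
```

View pics/top1.png

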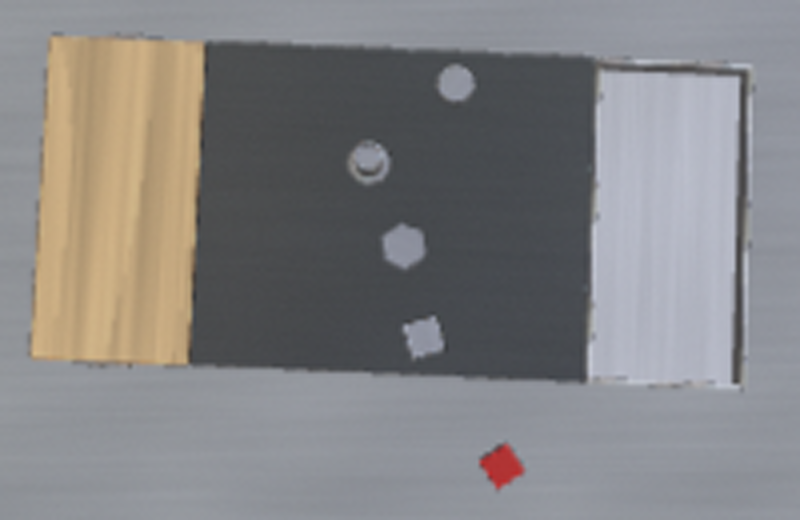

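View pics/scene1.png

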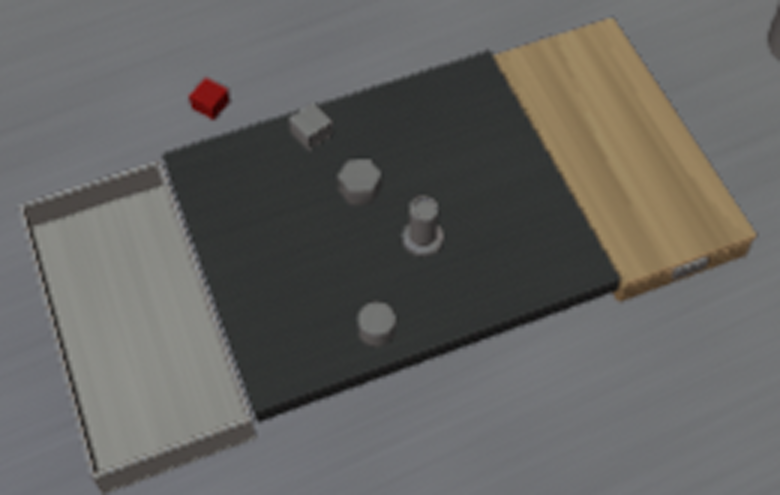

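```bash
python3 - <<'E'
from h import *
c=robot.camera("top"); s=robot.camera("scene")
f=lambda u,v:((u+.5)/4-.5+225,(v+.5)/4-.5+150)
g=lambda u,v:((u+.5)/3-.5+185,(v+.5)/3-.5+140)
pts=np.array([at(c,*f(*p),.045)[:2] for p in [(204,41),(597,58),(586,382),(190,363)]])
ps=np.array([at(s,*g(*p),.045)[:2] for p in [(617,284),(259,413),(163,154),(491,51)]])
for P in(pts,ps):
    print(P.round(4).tolist(),P.mean(0).round(4)); print(np.linalg.norm(P-np.roll(P,1,0),axis=1).round(4))
    yv=(P[0]+P[3]-P[1]-P[2]); print("ydir",yv/np.linalg.norm(yv),np.degrees(np.arctan2(-yv[0],yv[1])))
for n,a,b,z in [("round",(456,83),(376,316),.065),("hex",(404,246),(360,173),.065),("sq",(424,338),(315,118),.065),("bush flange",(369,162),(423,238),.05),("bush top",(369,155),(424,203),.091),("red",(502,466),(210,91),.02)]:
    print(n,at(c,*f(*a),z).round(4),at(s,*g(*b),z).round(4))
E
```

```text
[[0.681, 0.1459], [0.6617, -0.1565], [0.4137, -0.141], [0.4334, 0.1588]] [0.5475 0.0018]
[0.2479 0.303  0.2485 0.3005]
ydir [0.06461161 0.99791049] -3.704553017425366
[[0.6841, 0.1413], [0.6648, -0.1492], [0.4157, -0.1362], [0.4345, 0.1625]] [0.5498 0.0046]
[0.2505 0.2911 0.2494 0.2993]
ydir [0.06440001 0.99792416] -3.692404059532041
round [ 0.6408 -0.0468  0.065 ] [ 0.639  -0.0432  0.065 ]
hex [ 0.518  -0.0052  0.065 ] [ 0.5164 -0.0009  0.065 ]
sq [ 0.4488 -0.0188  0.065 ] [ 0.45   -0.0118  0.065 ]
bush flange [0.5839 0.0202 0.05  ] [0.5849 0.0223 0.05  ]
bush top [0.5838 0.0196 0.091 ] [0.5792 0.0253 0.091 ]
red [ 0.3503 -0.0776  0.02  ] [ 0.35   -0.0735  0.02  ]
```

The top view has the tray at its right (−y) and the box at its left. The crop pixels are: round slug (456,83), bushing (369,162), hex slug (404,246) and square slug (424,338). The red decoy is off the plate at (502,466). The plate measures 250×300 mm within a few mm, its yaw is −3.7° and the two cameras agree, so I'm turning the tool to the plate axes next.

```bash
python3 -m creep '[[[0,0,0],-0.143,0.14],[[0,0,0],-0.143,0.14],[[0,0,0],-0.143,0.14],[[0,0,0],-0.143,0.14],[[0,0,0],-0.143,0.14],[[0,0,0],-0.143,0.14],[[0,0,0],-0.143,0.14],[[0,0,0],-0.143,0.14]]' 20
cat > plan.py <<'E'
from h import *
o=robot.get_obs(); M=R.from_quat(o["tool_rot"]).as_matrix()
C=np.array([.5485,.003,.045]); yd=np.array([.0645,.998,0]); xd=np.array([.998,-.0645,0])
p=np.array(o["position"])
print("t",o["time"],"pos",p.round(4),"grip",o["grip_width"],"F",np.round(o["ft_force"],1)); print(M.round(3).tolist())
print("plate frame mm",((p-C)@xd*1e3).round(1),((p-C)@yd*1e3).round(1),((p-C)[2]*1e3).round(1))
for n,q in dict(round=(.640,-.045),hex=(.5172,-.003),sq=(.4495,-.0155),bush=(.584,.021)).items():
    q=np.array([*q,.05]); d=q-p
    print(n,"plate",((q-C)@xd*1e3).round(1),((q-C)@yd*1e3).round(1),"start, tool mm",(M.T@(q+.048*yd-p)*1e3).round(1))
E
python3 plan.py
```

```text
time: 1.15
position: [0.2206, -0.5847, 0.2225]
tool_rot: [-0.707, 0.021, -0.021, 0.707]
ft_force: [0.1, 0.2, 0.9]
grip_width: 0.0309
t 1.15 pos [ 0.2206 -0.5847  0.2225] grip 0.03093064521332712 F [0.1 0.2 0.9]
[[0.998, 0.0, 0.06], [-0.06, 0.0, 0.998], [0.0, -1.0, 0.0]]
plate frame mm -289.3 -607.7 177.5
round plate 94.4 -42.0 start, tool mm [386.4 172.6 611.9]
hex plate -30.9 -8.0 start, tool mm [261.3 172.6 646.4]
sq plate -97.6 -24.8 start, tool mm [194.5 172.6 629.9]
bush plate 34.3 20.3 start, tool mm [326.5 172.6 674.4]
```

```bash
python3 -m creep '[[[14,0,40],0,0.14],[[14,0,40],0,0.14],[[14,0,40],0,0.14],[[14,0,40],0,0.14],[[14,0,40],0,0.14],[[14,0,40],0,0.14],[[14,0,40],0,0.14],[[14,0,40],0,0.14]]'
python3 -m creep '[[[14,0,40],0,0.14],[[14,0,40],0,0.14],[[14,0,40],0,0.14],[[14,0,40],0,0.14],[[14,0,40],0,0.14],[[14,0,40],0,0.14],[[0,0,40],0,0.14],[[0,0,30],0,0.14]]'
python3 plan.py
```

```text
time: 1.95
position: [0.354, -0.2714, 0.2228]
tool_rot: [0.707, -0.023, 0.024, -0.707]
ft_force: [0.9, 0.3, 0.3]
grip_width: 0.0125
time: 2.75
position: [0.458, 0.0333, 0.2227]
tool_rot: [-0.707, 0.023, -0.023, 0.707]
ft_force: [0.1, 0.3, -0.1]
grip_width: 0.0118
t 2.75 pos [0.458  0.0333 0.2227] grip 0.011839050378101831 F [ 0.1  0.3 -0.1]
[[0.998, 0.0, 0.065], [-0.065, 0.0, 0.998], [0.0, -1.0, 0.0]]
plate frame mm -92.3 24.4 177.7
round plate 94.4 -42.0 start, tool mm [186.6 172.8 -18.4]
hex plate -30.9 -8.0 start, tool mm [ 61.3 172.7  15.6]
sq plate -97.6 -24.8 start, tool mm [ -5.4 172.7  -1.3]
bush plate 34.3 20.3 start, tool mm [126.5 172.8  43.8]
```

Next I shift −5 mm, go down about 120 mm, and look before the last part.

```bash
python3 -m creep '[[[-5,40,0],0,0.14],[[0,40,0],0,0.14],[[0,40,0],0,0.14],[[0,20,0],0,0.14],[[0,0,0],0,0.14]]'
python3 plan.py; python3 - <<'E'
from h import *
w=robot.camera("wrist"); cv2.imwrite("pics/w2.png",w["pixels"][:,:,::-1])
s=robot.camera("scene"); crop(s,"pics/s2.png",185,120,445,305,3)
E
```

```text
time: 3.25
position: [0.451, 0.0316, 0.0803]
tool_rot: [-0.706, 0.025, -0.021, 0.707]
ft_force: [-0.1, 0.3, 0.8]
grip_width: 0.0123
t 3.25 pos [0.451  0.0316 0.0803] grip 0.01225835262619915 F [-0.1  0.3  0.8]
[[0.998, -0.006, 0.066], [-0.066, 0.001, 0.998], [-0.006, -1.0, 0.001]]
plate frame mm -99.2 22.3 35.3
round plate 94.4 -42.0 start, tool mm [193.8  29.1 -16. ]
hex plate -30.9 -8.0 start, tool mm [68.5 29.9 17.8]
sq plate -97.6 -24.8 start, tool mm [ 1.8 30.3  0.9]
bush plate 34.3 20.3 start, tool mm [133.6  29.5  46.2]
```

View pics/w2.png

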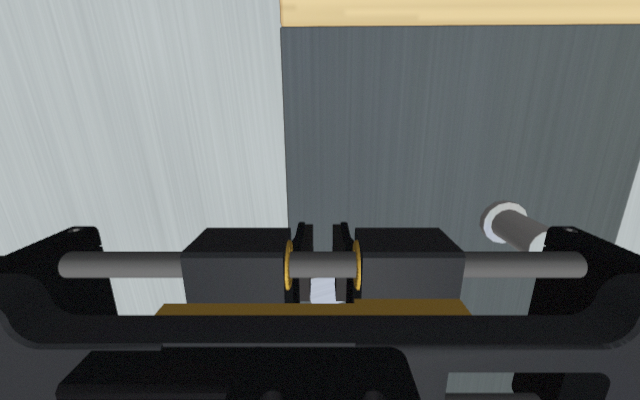

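View pics/s2.png

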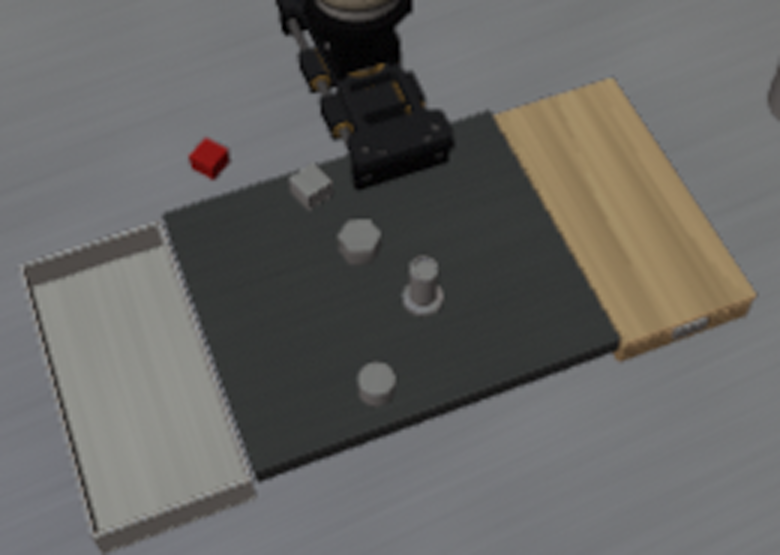

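The wrist view shows the square slug centred between the fingers at (322,290). The bushing is well clear at (505,225). I'm going down and starting the push.

```bash
python3 -m creep '[[[2,20,0],0,0.14],[[0,10,0],0,0.14],[[0,0,0],0,0.14]]'
python3 -m creep '[[[0,0,-10],0,0.14],[[0,0,-10],0,0.14],[[0,0,-10],0,0.14],[[0,0,-10],0,0.14],[[0,0,-12],0,0.14],[[0,0,-12],0,0.14],[[0,0,-12],0,0.14],[[0,0,0],0,0.14]]'
python3 plan.py; python3 - <<'E'
from h import *
s=robot.camera("scene"); crop(s,"pics/s3.png",185,120,445,305,3)
s=robot.camera("wrist"); cv2.imwrite("pics/w3.png",s["pixels"][:,:,::-1])
E
```

```text
time: 3.65
position: [0.4548, 0.0311, 0.0527]
tool_rot: [-0.707, 0.023, -0.023, 0.707]
ft_force: [0.4, 0.3, -0.1]
grip_width: 0.012
time: 4.45
position: [0.4502, -0.0465, 0.0525]
tool_rot: [0.707, -0.024, 0.024, -0.707]
ft_force: [-0.7, 0.9, 0.4]
grip_width: 0.0124
t 4.45 pos [ 0.4502 -0.0465  0.0525] grip 0.012370779019657564 F [-0.7  0.9  0.4]
[[0.998, 0.001, 0.068], [-0.068, -0.001, 0.998], [0.001, -1.0, -0.0]]
plate frame mm -94.9 -55.7 7.5
round plate 94.4 -42.0 start, tool mm [189.1   2.7  62.4]
hex plate -30.9 -8.0 start, tool mm [63.7  2.5 96. ]
sq plate -97.6 -24.8 start, tool mm [-3.   2.5 78.9]
bush plate 34.3 20.3 start, tool mm [128.7   2.6 124.5]
```

View pics/s3.png

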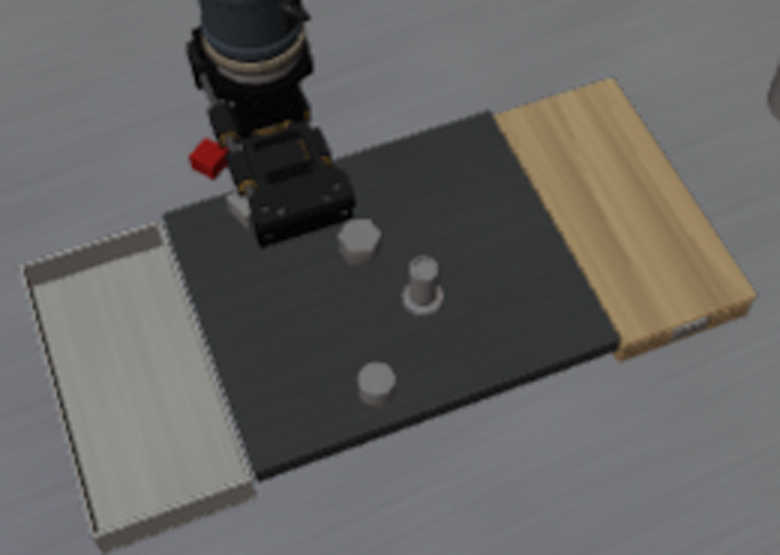

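View pics/w3.png

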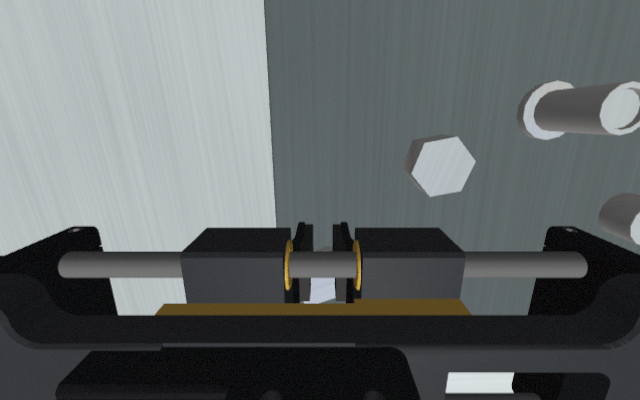

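The square slug is sliding ahead of the fingers, at scene crop (240,205). I'm continuing over the edge.

```bash
python3 -m creep '[[[-1,2,-10],0,0.14],[[-1,0,-12],0,0.14],[[0,0,-12],0,0.14],[[0,0,-12],0,0.14],[[0,0,-12],0,0.14],[[0,0,-12],0,0.14],[[0,0,-10],0,0.14],[[0,0,0],0,0.14]]'
python3 -m creep '[[[0,0,-8],0,0.14],[[0,0,-8],0,0.14],[[0,0,0],0,0.14]]'
python3 plan.py; python3 - <<'E'
from h import *
s=robot.camera("scene"); crop(s,"pics/s4.png",185,120,445,305,3)
s=robot.camera("top"); crop(s,"pics/t4.png",225,150,425,280,4)
E
```

```text
time: 5.35
position: [0.443, -0.1261, 0.0506]
tool_rot: [0.707, -0.024, 0.024, -0.706]
ft_force: [-0.3, -0.5, 0.5]
grip_width: 0.0122
time: 5.65
position: [0.4419, -0.1414, 0.0506]
tool_rot: [0.707, -0.023, 0.024, -0.706]
ft_force: [-0.3, -0.6, 0.1]
grip_width: 0.0119
t 5.65 pos [ 0.4419 -0.1414  0.0506] grip 0.011898026372660273 F [-0.3 -0.6  0.1]
[[0.998, 0.001, 0.067], [-0.067, -0.001, 0.998], [0.001, -1.0, -0.001]]
plate frame mm -97.1 -151.0 5.6
round plate 94.4 -42.0 start, tool mm [191.1   0.7 157.4]
hex plate -30.9 -8.0 start, tool mm [ 65.8   0.5 191.1]
sq plate -97.6 -24.8 start, tool mm [ -0.9   0.5 174.1]
bush plate 34.3 20.3 start, tool mm [130.8   0.6 219.5]
```

View pics/s4.png

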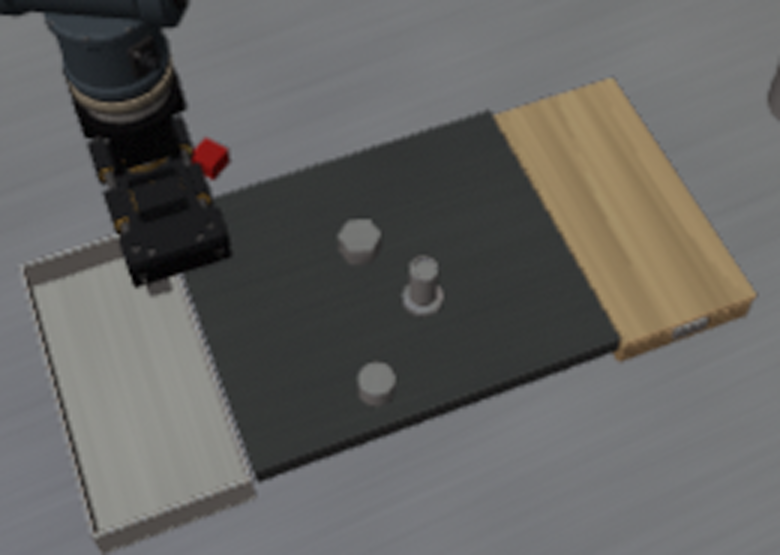

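View pics/t4.png

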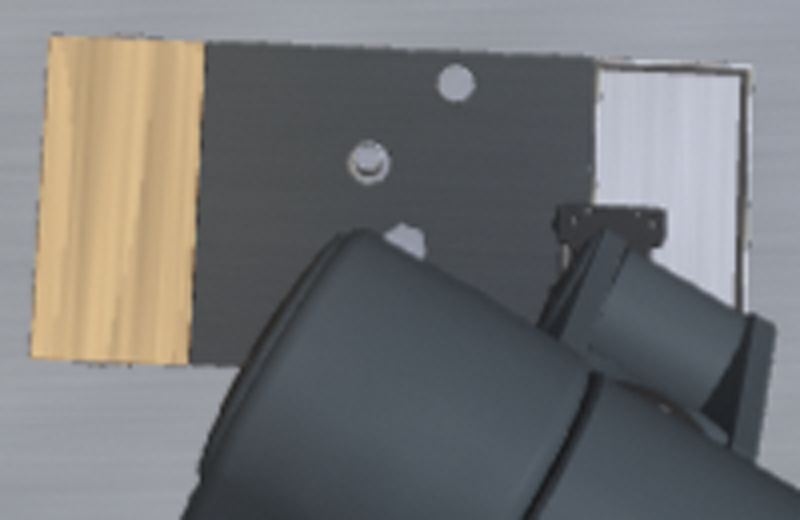

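```bash
python3 -m creep '[[[0,-35,5],0,0.14],[[0,-35,10],0,0.14],[[14,0,40],0,0.14],[[18,0,40],0,0.14],[[18,0,40],0,0.14],[[16,0,40],0,0.14],[[0,0,18],0,0.14],[[0,0,0],0,0.14]]'
python3 plan.py; python3 - <<'E'
from h import *
s=robot.camera("scene"); crop(s,"pics/s5.png",185,120,445,305,3)
E
```

```text
time: 6.55
position: [0.5196, 0.0509, 0.1204]
tool_rot: [-0.707, 0.022, -0.021, 0.707]
ft_force: [-0.2, -1.1, 0.3]
grip_width: 0.0118
t 6.55 pos [0.5196 0.0509 0.1204] grip 0.011830400637459274 F [-0.2 -1.1  0.3]
[[0.998, -0.001, 0.061], [-0.061, 0.001, 0.998], [-0.001, -1.0, 0.0]]
plate frame mm -31.9 45.9 75.4
round plate 94.4 -42.0 start, tool mm [126.2  70.2 -40.4]
hex plate -30.9 -8.0 start, tool mm [ 1.1 70.4 -5.9]
sq plate -97.6 -24.8 start, tool mm [-65.7  70.4 -22.6]
bush plate 34.3 20.3 start, tool mm [66.3 70.3 22.1]
```

View pics/s5.png

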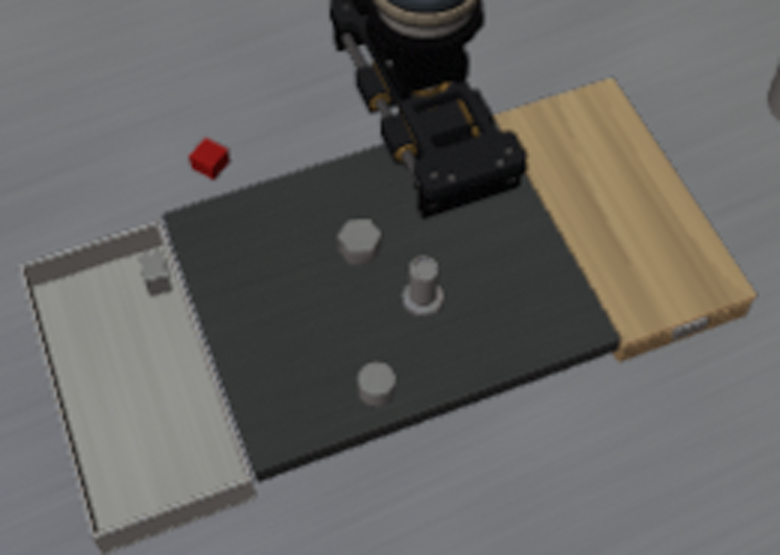

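The square slug is in the tray at scene crop (157,272), and everything else is unmoved. The hex is next.

```bash
python3 -m creep '[[[1,30,0],0,0.14],[[0,25,0],0,0.14],[[0,15,0],0,0.14],[[0,0,0],0,0.14]]'
python3 -m creep '[[[0,0,-10],0,0.14],[[0,0,-10],0,0.14],[[0,0,-10],0,0.14],[[0,0,-10],0,0.14],[[0,0,-12],0,0.14],[[0,0,-12],0,0.14],[[0,0,-12],0,0.14],[[0,0,0],0,0.14]]'
python3 plan.py; python3 - <<'E'
from h import *
s=robot.camera("scene"); crop(s,"pics/s6.png",185,120,445,305,3)
E
```

```text
time: 7.0
position: [0.5189, 0.0468, 0.0487]
tool_rot: [-0.707, 0.026, -0.022, 0.707]
ft_force: [-0.1, -1.0, 0.2]
grip_width: 0.0119
time: 7.8
position: [0.5163, -0.0299, 0.0506]
tool_rot: [0.707, -0.024, 0.024, -0.707]
ft_force: [0.0, 0.3, -0.1]
grip_width: 0.0122
t 7.8 pos [ 0.5163 -0.0299  0.0506] grip 0.012156764204877941 F [ 0.   0.3 -0.1]
[[0.998, 0.001, 0.068], [-0.068, -0.001, 0.998], [0.001, -1.0, -0.001]]
plate frame mm -30.0 -34.9 5.6
round plate 94.4 -42.0 start, tool mm [124.3   0.6  41.3]
hex plate -30.9 -8.0 start, tool mm [-1.1  0.5 74.9]
sq plate -97.6 -24.8 start, tool mm [-67.8   0.5  57.8]
bush plate 34.3 20.3 start, tool mm [ 63.9   0.6 103.4]
```

View pics/s6.png

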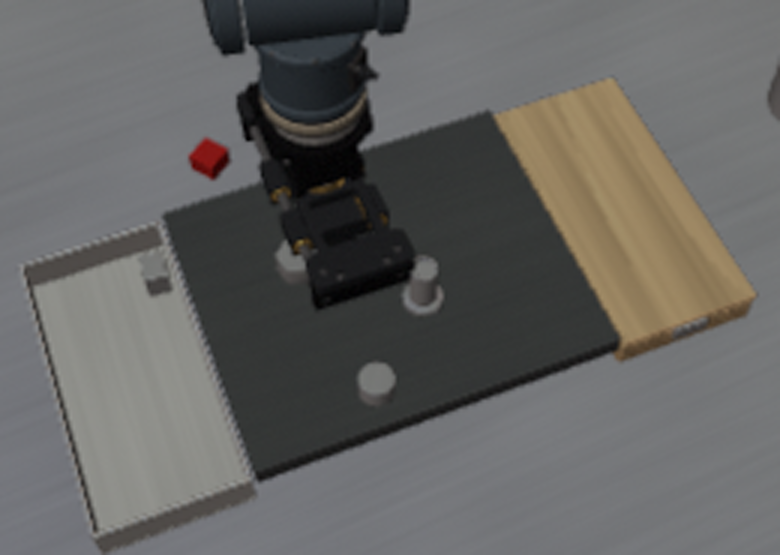

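The hex slug is moving ahead of the fingers at (293,262), and the bushing is still at (423,297). About 118 mm is left.

```bash
python3 -m creep '[[[0,0,-10],0,0.14],[[0,0,-12],0,0.14],[[0,0,-12],0,0.14],[[0,0,-12],0,0.14],[[0,0,-12],0,0.14],[[0,0,-12],0,0.14],[[0,0,-12],0,0.14],[[0,0,-10],0,0.14]]'
python3 -m creep '[[[0,0,-9],0,0.14],[[0,0,-9],0,0.14],[[0,0,-8],0,0.14],[[0,0,0],0,0.14]]'
python3 plan.py; python3 - <<'E'
from h import *
s=robot.camera("scene"); crop(s,"pics/s7.png",185,120,445,305,3)
E
```

```text
time: 8.65
position: [0.5099, -0.121, 0.0506]
tool_rot: [0.707, -0.023, 0.024, -0.707]
ft_force: [0.6, 0.9, 0.8]
grip_width: 0.0122
time: 9.05
position: [0.5085, -0.147, 0.0506]
tool_rot: [0.707, -0.023, 0.024, -0.707]
ft_force: [-0.4, 0.6, 0.9]
grip_width: 0.0123
t 9.05 pos [ 0.5085 -0.147   0.0506] grip 0.012277835116122524 F [-0.4  0.6  0.9]
[[0.998, 0.001, 0.067], [-0.067, -0.001, 0.998], [0.001, -1.0, -0.001]]
plate frame mm -30.2 -152.3 5.6
round plate 94.4 -42.0 start, tool mm [124.2   0.6 158.6]
hex plate -30.9 -8.0 start, tool mm [ -1.1   0.5 192.2]
sq plate -97.6 -24.8 start, tool mm [-67.9   0.5 175.2]
bush plate 34.3 20.3 start, tool mm [ 63.9   0.5 220.7]
```

View pics/s7.png

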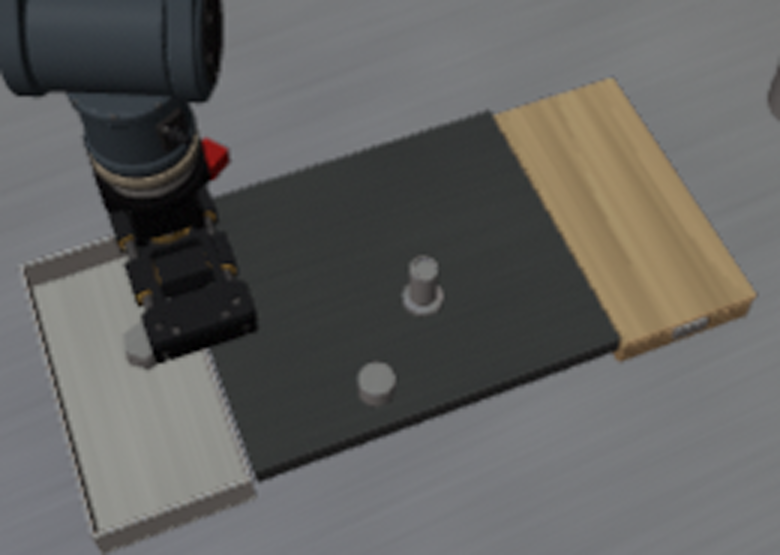

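The hex slug is in the tray at (142,345). I'm raising the tool and moving to the round slug's lane.

```bash
python3 -m creep '[[[0,-40,5],0,0.14],[[0,-40,5],0,0.14],[[31,0,37],0,0.14],[[31,0,37],0,0.14],[[31,0,37],0,0.14],[[31,0,37],0,0.14],[[0,0,0],0,0.14]]'
python3 plan.py; python3 - <<'E'
from h import *
s=robot.camera("wrist"); cv2.imwrite("pics/w8.png",s["pixels"][:,:,::-1])
s=robot.camera("scene"); crop(s,"pics/s8.png",185,120,445,305,3)
E
```

```text
time: 9.8
position: [0.6464, 0.0088, 0.1309]
tool_rot: [-0.706, 0.019, -0.023, 0.707]
ft_force: [0.1, -0.5, 0.6]
grip_width: 0.012
t 9.8 pos [0.6464 0.0088 0.1309] grip 0.01201992886910662 F [ 0.1 -0.5  0.6]
[[0.998, 0.005, 0.06], [-0.06, 0.001, 0.998], [0.005, -1.0, 0.001]]
plate frame mm 97.3 12.1 85.9
round plate 94.4 -42.0 start, tool mm [-3.4 80.9 -6.2]
hex plate -30.9 -8.0 start, tool mm [-128.5   80.2   28.3]
sq plate -97.6 -24.8 start, tool mm [-195.3   79.9   11.8]
bush plate 34.3 20.3 start, tool mm [-63.2  80.6  56.3]
```

View pics/s8.png

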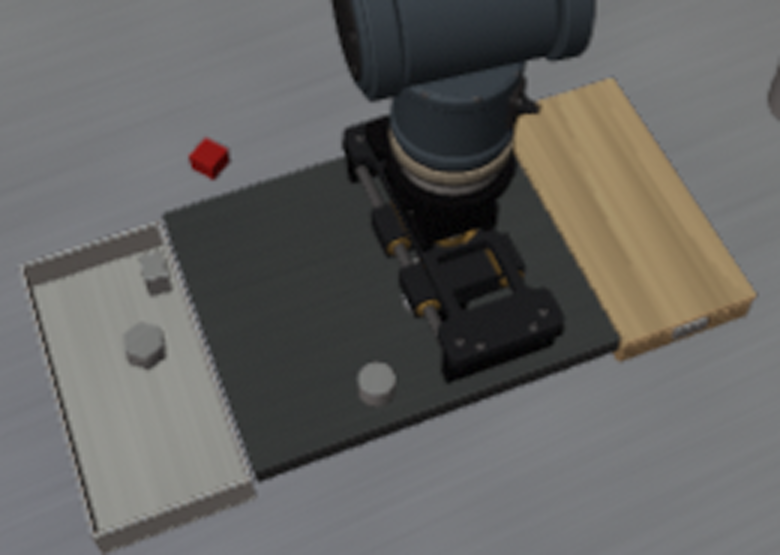

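View pics/w8.png

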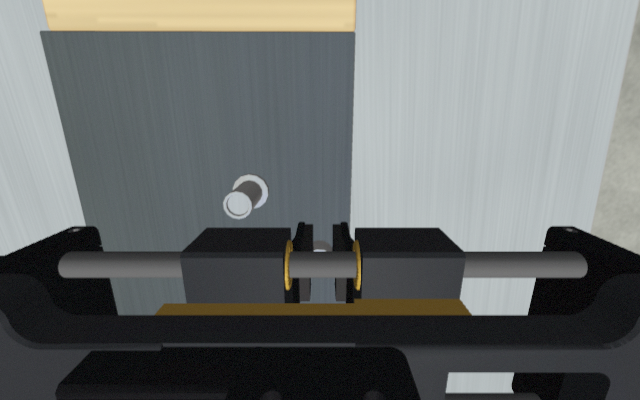

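The hex slug is lying in the tray at (145,345). The round slug is at (377,383), and the bushing shows in the wrist view at (245,195), clear of the fingers. I'm going down to push.

```bash
python3 -m creep '[[[-3,30,0],0,0.14],[[0,30,0],0,0.14],[[0,20,0],0,0.14],[[0,0,0],0,0.14]]'
python3 -m creep '[[[0,0,-10],0,0.14],[[0,0,-10],0,0.14],[[0,0,-10],0,0.14],[[0,0,-10],0,0.14],[[0,0,-12],0,0.14],[[0,0,-12],0,0.14],[[0,0,0],0,0.14]]'
python3 plan.py; python3 - <<'E'
from h import *
s=robot.camera("scene"); crop(s,"pics/s9.png",185,120,445,305,3)
E
```

```text
time: 10.3
position: [0.6353, 0.0031, 0.0474]
tool_rot: [-0.706, 0.027, -0.021, 0.707]
ft_force: [-0.7, 0.5, -0.3]
grip_width: 0.012
time: 11.0
position: [0.6353, -0.0622, 0.0507]
tool_rot: [0.707, -0.024, 0.024, -0.706]
ft_force: [0.1, -0.0, -0.3]
grip_width: 0.012
t 11.0 pos [ 0.6353 -0.0622  0.0507] grip 0.011982382993636949 F [ 0.1 -0.  -0.3]
[[0.998, 0.001, 0.068], [-0.068, -0.001, 0.998], [0.001, -1.0, -0.001]]
plate frame mm 90.9 -59.5 5.7
round plate 94.4 -42.0 start, tool mm [ 3.3  0.7 65.5]
hex plate -30.9 -8.0 start, tool mm [-122.     0.6   99. ]
sq plate -97.6 -24.8 start, tool mm [-188.7    0.5   82. ]
bush plate 34.3 20.3 start, tool mm [-57.    0.6 127.5]
```

View pics/s9.png

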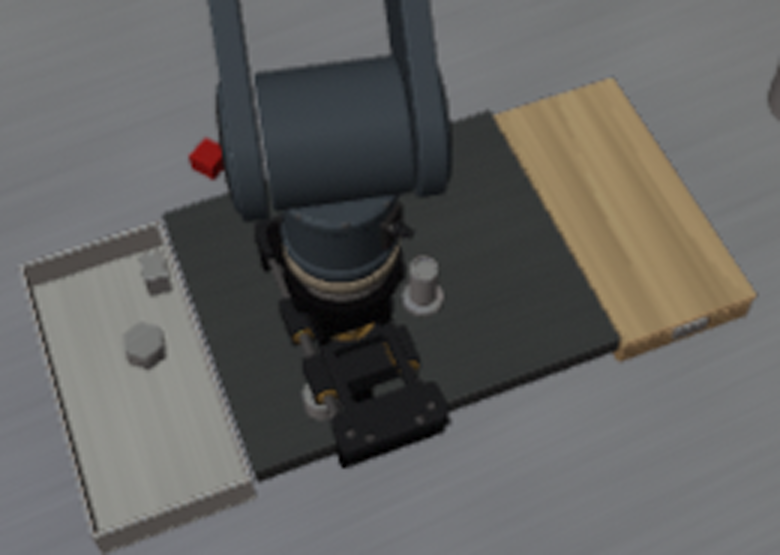

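The round slug is moving at (318,400), and the bushing hasn't moved. About 93 mm is left.

```bash
python3 -m creep '[[[0,0,-10],0,0.14],[[0,0,-10],0,0.14],[[0,0,-10],0,0.14],[[0,0,-10],0,0.14],[[0,0,-10],0,0.14],[[0,0,-10],0,0.14],[[0,0,-10],0,0.14],[[0,0,0],0,0.14]]'
python3 -m creep '[[[0,0,-8],0,0.14],[[0,0,-8],0,0.14],[[0,0,-8],0,0.14],[[0,0,0],0,0.14]]'
python3 plan.py; python3 - <<'E'
from h import *
s=robot.camera("scene"); crop(s,"pics/s10.png",185,120,445,305,3)
E
```

```text
time: 11.85
position: [0.6308, -0.1317, 0.0507]
tool_rot: [0.707, -0.024, 0.024, -0.706]
ft_force: [0.0, -1.1, 0.3]
grip_width: 0.0121
time: 12.25
position: [0.6292, -0.1551, 0.0507]
tool_rot: [0.707, -0.023, 0.024, -0.707]
ft_force: [0.5, -0.3, 0.4]
grip_width: 0.0123
t 12.25 pos [ 0.6292 -0.1551  0.0507] grip 0.012272056182337157 F [ 0.5 -0.3  0.4]
[[0.998, 0.001, 0.067], [-0.067, -0.001, 0.998], [0.001, -1.0, -0.001]]
plate frame mm 90.7 -152.6 5.7
round plate 94.4 -42.0 start, tool mm [  3.3   0.6 158.6]
hex plate -30.9 -8.0 start, tool mm [-122.     0.5  192.2]
sq plate -97.6 -24.8 start, tool mm [-188.8    0.4  175.2]
bush plate 34.3 20.3 start, tool mm [-57.    0.5 220.7]
```

View pics/s10.png

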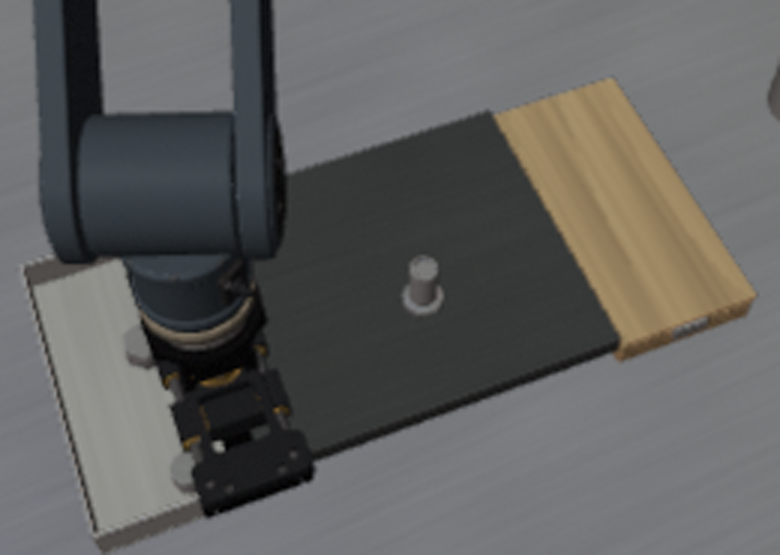

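```bash
python3 -m creep '[[[0,-35,5],0,0.14],[[0,-40,0],0,0.14],[[0,-40,0],0,0.14],[[0,-40,0],0,0.14],[[-30,0,-40],0,0.14],[[-30,0,-40],0,0.14],[[-30,0,-40],0,0.14],[[-30,0,-40],0,0.14]]'
python3 -m creep '[[[-30,0,-40],0,0.14],[[-30,0,-40],0,0.14],[[-30,0,-40],0,0.14],[[-30,0,-40],0,0.14],[[-30,0,-40],0,0.14],[[-30,0,-40],0,0.14],[[0,0,0],0,0.14],[[0,0,0],0,0.14]]'
python3 plan.py; python3 - <<'E'
from h import *
s=robot.camera("scene"); cv2.imwrite("pics/s11f.png",s["pixels"][:,:,::-1]); crop(s,"pics/s11.png",185,140,445,305,3)
s=robot.camera("top"); crop(s,"pics/t11.png",225,150,425,280,4);cv2.imwrite("pics/t11f.png",s["pixels"][:,:,::-1])
E
```

```text
time: 13.1
position: [0.4979, -0.301, 0.2058]
tool_rot: [0.707, -0.023, 0.023, -0.707]
ft_force: [0.3, -0.1, -0.2]
grip_width: 0.0124
time: 13.9
position: [0.3027, -0.5285, 0.2053]
tool_rot: [-0.706, 0.024, -0.024, 0.707]
ft_force: [0.4, -0.3, 0.6]
grip_width: 0.0118
t 13.9 pos [ 0.3027 -0.5285  0.2053] grip 0.011838773816189247 F [ 0.4 -0.3  0.6]
[[0.998, 0.0, 0.069], [-0.069, 0.001, 0.998], [0.0, -1.0, 0.001]]
plate frame mm -211.1 -546.2 160.3
round plate 94.4 -42.0 start, tool mm [303.1 155.9 553.3]
hex plate -30.9 -8.0 start, tool mm [177.7 155.9 586.8]
sq plate -97.6 -24.8 start, tool mm [111.  155.9 569.7]
bush plate 34.3 20.3 start, tool mm [242.7 156.  615.3]
```

View pics/s11.png

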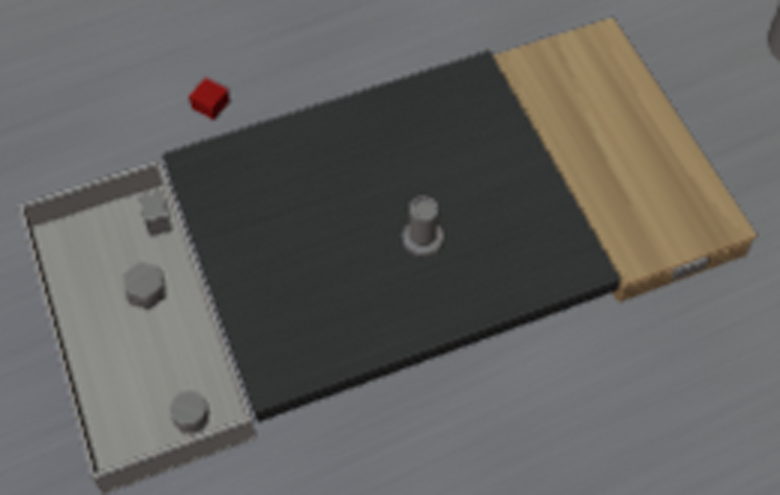

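View pics/t11.png

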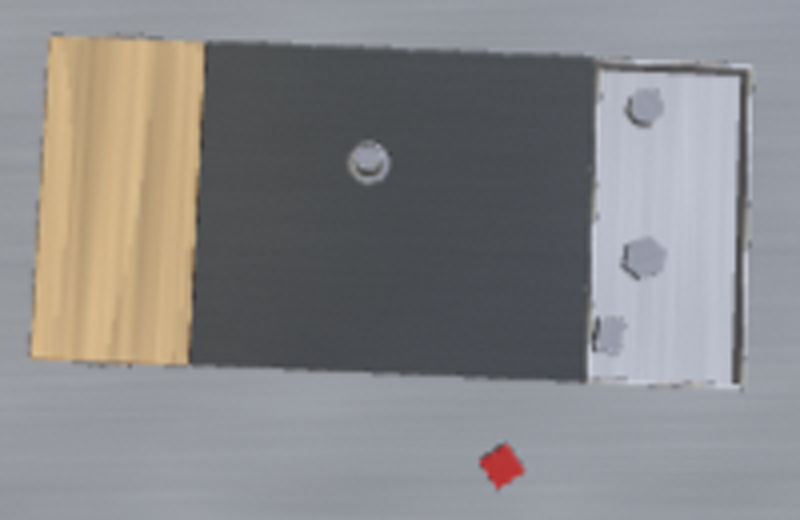

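View pics/t11f.png

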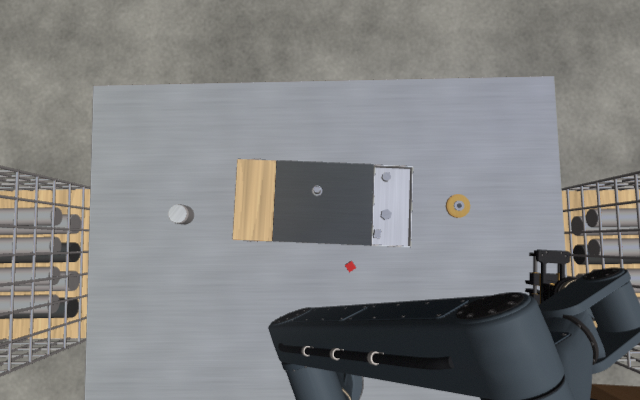

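View pics/s11f.png

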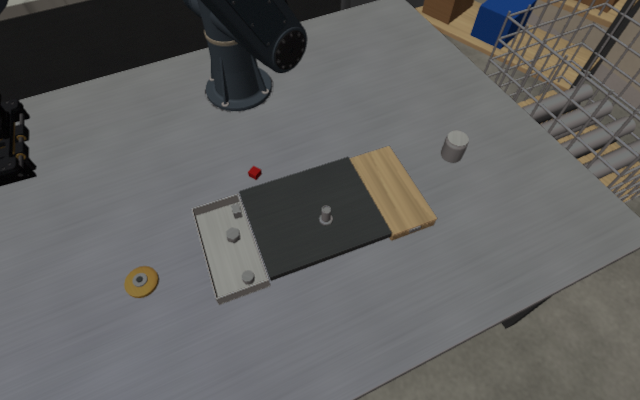

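All three slugs are in the tray and the bushing, tin, wheel and red piece are where they started. The square slug, close to the plate-side wall, needs a closer look to see whether it lies flat.

```bash
python3 - <<'E'
from h import *
s=robot.camera("scene"); t=robot.camera("top")
a=cv2.resize(s["pixels"][190:240,190:265,::-1],(600,400),interpolation=cv2.INTER_CUBIC); cv2.imwrite("pics/s12.png",a)
a=cv2.resize(t["pixels"][220:250,360:405,::-1],(600,400),interpolation=cv2.INTER_CUBIC); cv2.imwrite("pics/t12.png",a)
E
```

```text
(no output)
```

View pics/s12.png

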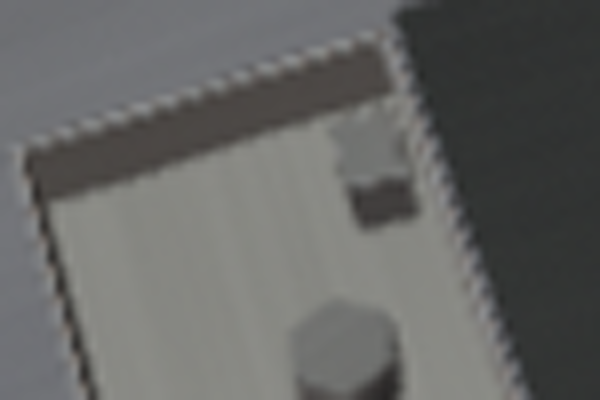

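View pics/t12.png

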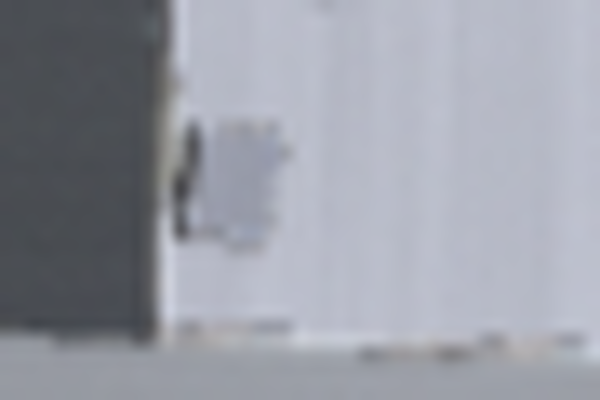

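The square piece is resting flat on a side face in the tray. Its top outline is about 20 × 27 mm, so it is not leaning on the rim. I'm handing in.

```bash
python3 - <<'E'
from h import *
print(robot.get_obs()["time"]); print(robot.hand_in())
E
```

```text
14.1
the job is handed in; nothing more can be done
None
```

All three offcuts are lying in the scrap tray, and I handed the job in at 14.1 s of the 48 s allowed. I pushed the square, hex and round slugs one at a time along their own lanes and over the −y edge, with the fingers nearly shut. None was picked up.

**Final checks:** the last top and scene pictures show all three slugs inside the tray. The bushing, wire wheel, tin and red look-alike appear where they were at the start. The force readings I took stayed at about 1 N, but I only read the force at the end of each move.

**Things to note:**
- The square slug rests on one of its sides, next to the plate-side wall. The hex slug lies flat, and the round one appears to.
- The two cameras disagreed by up to about 7 mm on where things were, mostly along y. The pushes had enough clearance for that not to matter.

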